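Square up the filters and hold the sprung tongs at their index

TASK

In the darkroom, first nudge the three filter cells along their lanes, without lifting them, until each is flush against the board's metal back rail. Then take the sprung tongs off their rest and carry them level to a few centimetres above the blue filter, tips directly over it, squeezed so that the white pointer stands against the orange index on the crossbar. Finish while still holding them there steadily at that gap, ready to pick the filter up; leave the tin, the timer and the loupe alone.

Things in the scene. Friction and masses are not known exactly. Their poses are not given: they have to be found in the camera images.
- board: Fixed wooden sorting board, 150 x 190 mm, floor 6 mm thick. Origin on the bench under the middle lane. Three lanes run along its x at y = -60, 0, +60 mm, each 30 mm wide between strips 4 mm above the floor, which runs from x = -80 to +60 mm. The aluminium back rail (top 20 mm above the bench) closes the lanes at +x, inner face at x = +60 mm; the -x ends are open.
- filter_blue: Loose filter cell, black frame with a BLUE top: 40 mm long (its x, along the lane), 22 mm wide, 18 mm high, 40 g. Origin at the centre of its underside. One filter lies in each lane, which one where varies, 25 to 65 mm short of the rail. Flush against the rail its origin is at x = +40 mm of the board.
- filter_yellow: Same filter cell with a YELLOW top. Origin at the centre of its underside.
- filter_white: Same filter cell with a WHITE top. Origin at the centre of its underside.
- rest: Fixed grey tongs rest: two cross bars, 10 mm thick, 75 mm wide (y), 22 mm high, at x = -75 and +50 mm, joined by a foot 26 mm wide and 6 mm high. Origin on the bench; free space for fingers either side of the origin.
- tongs: Loose sprung steel tongs, 80 g, lying on edge on the rest (underside 22 mm above the bench). Origin at the underside, midway between two black grip bosses. Own x points from the hinge (x = -100 mm) to the red tips (+68); z up. Two V arms, 20 mm high; the -y arm is this body, the +y arm turns on the hinge. Crossbar on the -y arm at x = 50, its index tab reaches 31 mm above the underside.
- jaw (a point): Point between the tips when squeezed: x = +68, y = -8, z = +10 mm of the tongs' frame, fixed to the tongs. This is what must be over the filter.
- grip (a point): Where to squeeze, along the tongs' y, from above: x = 0, y = 0, z = 10 mm of the tongs' frame, midway between the grip bosses (upright cylinders, 16 mm diameter, 20 mm high, at y = +-17 mm; 50 mm over the outside when open).
- tip_fixed (a point): Inner face of the fixed (-y) red tip, at x = 68, y = -24, z = 10 mm of the tongs' frame.
- tip_moving (a point): Inner face of the moving (+y) red tip; 48 mm from the other when open, moves in with the squeeze.
- squeeze (a joint): Angle of the moving arm in rad: 0 sprung open, grows as the tongs are squeezed, up to 0.24. It needs about 3.6 N on the bosses to start and 3 N more per 0.1 rad; the boss moves in 10 mm per 0.1 rad, the tip 17 mm. It springs open when released.
- index (a joint): Where the orange index tab (6 mm wide) is clamped on the crossbar, in m, 0 to 0.015: its centre lies at y = 5 mm + this value in the tongs' frame. It differs each time and stays put.
- index_mark (a point): Centre of the orange index tab, on the crossbar at x = 50 mm of the tongs.
- pointer (a point): The white pointer fin on top of the moving arm, 2 mm thick, at x = 63, y = 27.5 mm of the tongs' frame when open. Its y in the tongs' frame is 27.5*cos(squeeze) - 163*sin(squeeze) mm; it stands against the index when that equals the index's y, so squeeze = about (22.5 mm - index)/163 mm.
- tin: Round aluminium film tin, 48 mm diameter, 22 mm high, bystander. Origin under its centre.
- timer: Black timer, 70 x 90 x 45 mm, knob to 55 mm, bystander. Origin under its centre.
- loupe: Grey loupe, 40 mm diameter, 42 mm high, bystander. Origin under its centre.
Not all that is in view belongs to the job. Leave any pink look-alike of the filter_blue alone.

How it is judged:
By the outcome, as a careful person would: the job done as asked, in the order asked, and still so for the second after the job is handed in, while the arm keeps its last pose, push and grip.
It also fails if it takes over 61 s, if anything falls off the work surface, if the arm or the gripper's body presses on something with over 40 N, if the wrist force passes 120 N, or if a joint passes its speed limit or range.

ROBOT

A 7-joint arm with a two-finger parallel gripper is mounted at the origin on the work surface. World frame = base frame: x ahead of the robot, y to its left, z up, the work surface at z = 0. Lengths are in m, angles in rad, forces in N, time in s.
With the tool pointing down it reaches from about 0.35 to 0.775 m from the base axis. Payload 3.1 kg.
Tool frame: the origin (TCP) lies on the centre line of the jaws, within the pads' length; the fingertips stand tip_reach ahead of it and the grasp point (between the pads) lies 6 mm ahead of it (tip_reach is the distance from the TCP to the fingertips, in m); z points along the fingers, y is the line along which they close (so a half turn about z gives the same grasp; the last joint's range is limited). The gripper opens to 85 mm and grips with 20 to 120 N. Pads are 22 mm wide; open, the fingers measure 114 mm over their backs; the gripper's body (76 mm by 85 mm) begins 54 mm behind the grasp point. The pads swing forward as they close: fully open they stand 13 mm farther back than shut.
Start: joints at [1.099, 0.311, 0.014, 1.512, -0.004, 1.319, -0.027], TCP at [0.229, -0.5, 0.235] pointing down, gripper open.
Joint ranges: [-2.7, 2.7], [-0.3, 1.91], [-1.27, 1.3], [0.12, 2.57], [-1.44, 4.58], [0.2, 2.03], [-3.05, 3.05]. Speed limits (rad/s): [2.79, 2.79, 3.14, 3.14, 3.14, 3.14, 3.14].

INTERFACE

Orientations are given as a rotation vector (axis times angle).
In Python, from station import observe, snapshot, camera_info, job_done, tip_reach gives the robot as it stands.
- The arm moves only by the shell command python3 -m creep 'ROWS'. ROWS is JSON, a list of rows, each a list of 7 numbers: the turn, a rotation vector about the world's x, y, z in units of 45 degrees (1.0 is 45 degrees), then the shift along the world's x, y, z in units of 0.1 m (1.0 is 0.1 m), then the opening, from 0 (shut) to 1 (fully open). A call has exactly 5 rows; each row is the pose to reach, as a shift and turn from the pose commanded when the call began; what a row does not reach only later rows make up. A row lasts 1/10 s, in which the tool goes at most 50 mm and 8.59 degrees, less where a joint would pass 70% of its speed; a pose out of reach is approached as far as the arm can. A call with a number of a shift or a turn outside -1 to 1 is refused whole. A call with a gripper value outside its range is refused whole. The fingers move at their own pace and stop on an object; the grip force is fixed at half the most. Time passes only in rows, so rows that repeat a pose let the fingers close, or fill a call up. It gives the time, the measured TCP pose, the force, the opening and the grip force at its end, in the units of the state.
- observe(): the state, without advancing time (a new reading comes with each control period).
- snapshot(name): name is "scene" or "side" or "wrist"; returns the picture (384x512x3 uint8, blue, green, red); there is no depth.
- camera_info(name): a dict with "mtx" (3x3 intrinsics, pixels), "extrinsics" (4x4, takes a point from world to camera coordinates). Camera axes: x right, y up, looking along -z (the intrinsics and any distortion apply to the point x, -y, -z); pixel columns grow to the right and rows downward; lengths in m; the calibration is good to about 2 mm. The wrist camera is an equidistant fisheye: a pixel r from the principal point sees the ray r / f radians off the axis. A picture is of the moment at which its call begins: read the wrist's pose just before it. camera_info takes no time and is no camera call; for the wrist camera it gives the pose at the moment of the call.
- job_done(): hands the job in; it is judged then, once.
The state is a dict: "clock": time; "q": joint angles; "joint_velocities": joint speeds; "effort": joint torques, N m; "tool_pos": TCP position; "tool_rot": TCP orientation; "force": force on the tool from outside, world axes, zero at the start; "wrist_torque": the same for the moment, N m; "grip_width": opening from 0.0 (shut) to 1.0 (fully open); "grip_force": force on a finger pad.
Only numpy, scipy, OpenCV 4.12 (cv2) and the standard library are available. Lean on these libraries where they do the work, as an engineer would, in place of code of your own. Each camera call takes 0.05 s, during which the arm holds its last target. There are 200 camera calls.

## Working session

There is one attempt and no reset: what is moved stays moved. The work goes in short steps, Python scripts to look and compute and a shell command to move; the robot and the scene stay as the last step left them, time stands still between calls to the robot, and variables do not carry over. Pictures are saved under pics/ and viewed, at most 10 in all, crops included, and the job is handed in when it is done.

```bash
mkdir -p pics; ls
python3 - <<'E'
from station import *
import cv2,numpy as np
o=observe();print(o,tip_reach)
a=snapshot("scene");b=snapshot("side");c=snapshot("wrist")
for n,i in zip(("scene","side","wrist"),(a,b,c)): cv2.imwrite(f"pics/{n}0.png",i); print(n,camera_info(n))
cv2.imwrite("pics/both0.png",cv2.resize(np.hstack([a,b]),None,fx=.78,fy=.78))
E
```

```text
pics
{'clock': 0.0, 'q': array([ 1.09929628,  0.31173599,  0.01400077,  1.51309157, -0.0043817 ,
        1.31921343, -0.02717901]), 'joint_velocities': array([-8.62649107e-05,  1.69305161e-03, -2.53572928e-04, -2.07054793e-03,
       -2.08895224e-04,  1.08845568e-03, -2.58154203e-03]), 'effort': array([ 4.29206887e-05, -3.79910553e+01,  1.46183060e-01, -2.30591708e+01,
        1.22399841e-02,  1.37352964e-02,  1.27869107e-06]), 'tool_pos': array([ 0.22887011, -0.49930213,  0.23390151]), 'tool_rot': array([-3.06701685e+00, -6.69589986e-01,  9.90449595e-04]), 'force': array([0.28651997, 0.22157551, 0.76352082]), 'wrist_torque': array([0.02783229, 0.01959297, 0.00146436]), 'grip_force': 0.0, 'grip_width': 0.9974742400903368} 0.025
scene {'mtx': array([[352.39632592,   0.        , 255.98293461],
       [  0.        , 352.39632592, 197.35070981],
       [  0.        ,   0.        ,   1.        ]]), 'extrinsics': array([[-0.52683672,  0.84994785,  0.00563264,  0.28399288],
       [-0.5565082 , -0.34994316,  0.75355053,  0.2430686 ],
       [ 0.64244976,  0.39386348,  0.65736585, -1.1742605
[... 223 characters left out ...]
       ]]), 'extrinsics': array([[ 0.99070318, -0.13426729,  0.02189782, -0.53853601],
       [ 0.04864988,  0.49998688,  0.86466543, -0.08296822],
       [-0.1270449 , -0.85556146,  0.50187067, -1.13770068],
       [ 0.        ,  0.        ,  0.        ,  1.        ]])}
wrist {'mtx': array([[297.31863964,   0.        , 259.53906846],
       [  0.        , 297.31863964, 184.50085493],
       [  0.        ,   0.        ,   1.        ]]), 'extrinsics': array([[ 0.41735909, -0.90873647, -0.00306868, -0.54734944],
       [ 0.85768422,  0.39502358, -0.32914152,  0.04378835],
       [ 0.3003151 ,  0.13473825,  0.94427562, -0.38011171],
       [ 0.        ,  0.        ,  0.        ,  1.        ]])}
```

View pics/both0.png

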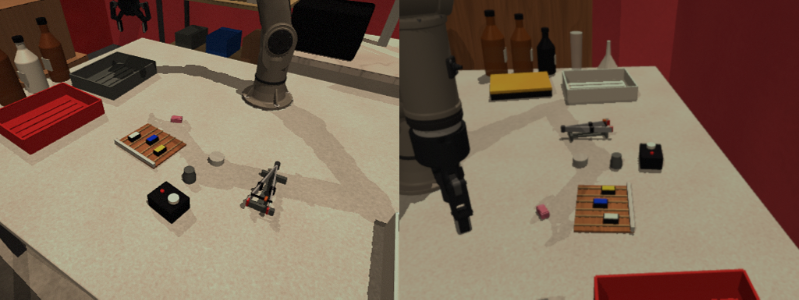

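View pics/side0.png

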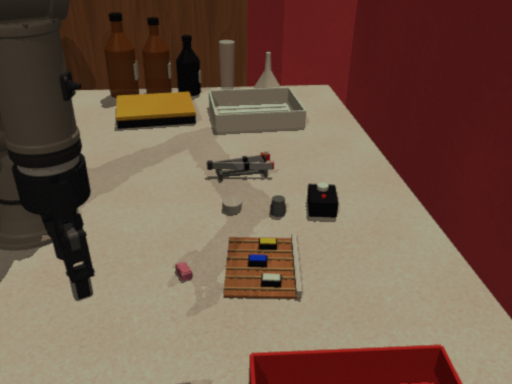

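The scene and side views show the board with yellow (side 268,243), blue (257,260) and white (271,280) in its lanes, the rail at about x=297, and the tongs at (240,166) with their tips to the right.

```bash
cat > h.py <<'E'
import cv2,numpy as np
from station import *
def ray(name,uv,ci=None):
    ci=ci or camera_info(name);K=ci["mtx"];E=ci["extrinsics"]
    p=np.array([(uv[0]-K[0,2])/K[0,0],(uv[1]-K[1,2])/K[1,1]])
    if name=="wrist":
        r=np.hypot(*p);d=np.array([*(p/max(r,1e-9)*np.sin(r)),np.cos(r)])
    else: d=np.array([*p,1.])
    d=np.array([d[0],-d[1],-d[2]]);R=E[:3,:3]
    return -R.T@E[:3,3],R.T@d
def plane(name,uv,z,ci=None):
    o,d=ray(name,uv,ci);return o+d*(z-o[2])/d[2]
def proj(name,P,ci=None):
    ci=ci or camera_info(name);K=ci["mtx"];E=ci["extrinsics"]
    c=E[:3,:3]@np.array(P)+E[:3,3];c=np.array([c[0],-c[1],-c[2]])
    if name=="wrist":
        t=np.arctan2(np.hypot(c[0],c[1]),c[2]);m=c[:2]/np.hypot(c[0],c[1])*t
    else: m=c[:2]/c[2]
    return m*K[0,0]+K[:2,2]
HSV={"yellow":((22,120,80),(35,255,255)),"blue":((110,120,40),(130,255,255)),"red":((0,150,60),(8,255,255)),"orange":((9,150,120),(20,255,255)),"white":((0,0,150),(180,60,255))}
def blobs(img,col,roi=None,mina=8):
    h=cv2.cvtColor(img,cv2.COLOR_BGR2HSV);m=cv2.inRange(h,*[np.array(x) for x in HSV[col]])
    if roi is not None:
        k=np.zeros_like(m);x0,y0,x1,y1=roi;k[y0:y1,x0:x1]=255;m&=k
    n,l,s,c=cv2.connectedComponentsWithStats(m)
    return sorted([(int(s[i,4]),c[i].round(1).tolist(),s[i,:4].tolist()) for i in range(1,n) if s[i,4]>=mina],reverse=True)
E
python3 - <<'E'
from h import *
s=cv2.imread("pics/side0.png");a=cv2.imread("pics/scene0.png")
for n,i,roi in(("side",s,(200,140,310,300)),("scene",a,(140,150,380,280))):
    for c,z in(("yellow",.024),("blue",.024),("red",.032)):
        for b in blobs(i,c,roi)[:3]: print(n,c,b,plane(n,b[1],z).round(4))
for n,uvs in(("side",[(228,237),(294,237),(225,297),(301,296),(271,277)]),):
    for uv in uvs: print(uv,plane(n,uv,.018).round(3))
for uv in [(210,164),(268,158),(272,167),(211,175)]: print(uv,plane("side",uv,.042).round(3))
w=lambda i,x0,y0,x1,y1,f:cv2.resize(i[y0:y1,x0:x1],None,fx=f,fy=f,interpolation=2)
A=w(s,190,140,345,305,3.4);B=w(a,140,150,380,280,2.2);B=cv2.copyMakeBorder(B,0,A.shape[0]-B.shape[0],0,0,0) if A.shape[0]>B.shape[0] else B
I=np.hstack([A,B]);print(I.shape);I=cv2.resize(I,None,fx=min(1,800/I.shape[1]),fy=min(1,800/I.shape[1]));cv2.imwrite("pics/crop1.png",I)
E
```

```text
side yellow (98, [267.7, 240.5], [260, 238, 17, 6]) [ 0.5347 -0.1567  0.024 ]
side blue (111, [257.7, 257.7], [249, 255, 18, 7]) [ 0.5055 -0.2136  0.024 ]
side red (20, [267.2, 156.7], [266, 154, 4, 7]) [0.5896 0.2309 0.032 ]
scene yellow (68, [204.4, 189.9], [198, 186, 14, 9]) [ 0.5333 -0.1548  0.024 ]
scene blue (65, [194.6, 176.6], [188, 173, 15, 8]) [ 0.5041 -0.2098  0.024 ]
scene red (33, [317.2, 258.6], [315, 254, 5, 10]) [0.59   0.1755 0.032 ]
scene red (26, [207.3, 244.3], [205, 242, 6, 6]) [ 0.6766 -0.0339  0.032 ]
scene red (25, [342.3, 269.0], [341, 264, 4, 11]) [0.5876 0.2276 0.032 ]
(228, 237) [ 0.451 -0.127  0.018]
(294, 237) [ 0.596 -0.142  0.018]
(225, 297) [ 0.431 -0.316  0.018]
(301, 296) [ 0.573 -0.329  0.018]
(271, 277) [ 0.525 -0.269  0.018]
(210, 164) [0.425 0.181 0.042]
(268, 158) [0.588 0.203 0.042]
(272, 167) [0.59  0.148 0.042]
(211, 175) [0.425 0.119 0.042]
(561, 1055, 3)
```

View pics/crop1.png

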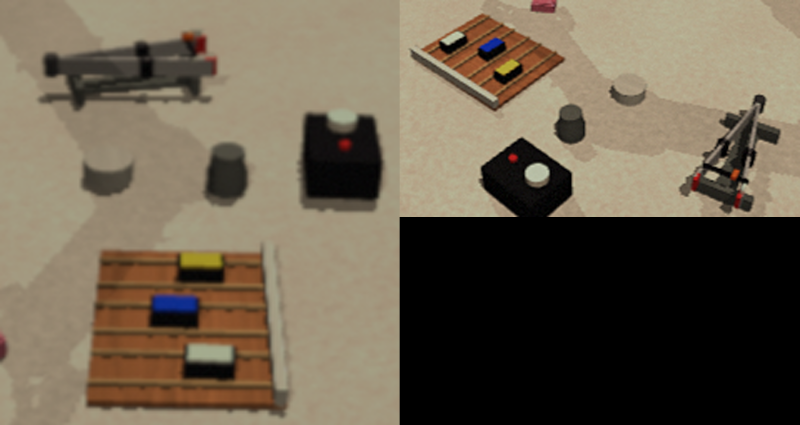

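Board yaw is about −6°, with yellow at (0.534,−0.156), blue at (0.505,−0.212) and white at about (0.525,−0.272). I'll move above the board's −x side with the fingers shut and the tool x axis along the lanes.

```bash
python3 -m creep '[[0,0,-0.15,0.2,0.2,0,0],[0,0,-0.3,0.4,0.4,0,0],[0,0,-0.45,0.6,0.6,0,0],[0,0,-0.6,0.8,0.8,0,0],[0,0,-0.68,1,1,0,0]]'
python3 -m creep '[[0,0,0,0.2,0.2,0,0],[0,0,0,0.4,0.5,0,0],[0,0,0,0.6,0.8,0,0],[0,0,0,0.8,1,0,0],[0,0,0,0.8,1,0,0]]'
python3 - <<'E'
from h import *
import pickle
ci=camera_info("wrist");i=snapshot("wrist");cv2.imwrite("pics/w1.png",i);pickle.dump(ci,open("w1.pkl","wb"))
o=observe();print(o["tool_pos"],o["tool_rot"],o["force"])
for c in("yellow","blue"):
  for b in blobs(i,c)[:2]: print(c,b,plane("wrist",b[1],.024,ci).round(4))
E
```

```text
clock: 0.65
tool_pos: [0.3297, -0.3989, 0.2346]
tool_rot: [-3.137, 0.169, 0.001]
force: [0.8, 0.0, 0.9]
grip_width: 0.141
grip_force: 0.0
clock: 1.15
tool_pos: [0.4129, -0.2947, 0.2347]
tool_rot: [-3.135, 0.148, -0.003]
force: [-0.0, 0.4, -0.3]
grip_width: 0.002
grip_force: 0.0
[ 0.41074128 -0.29747362  0.2346835 ] [-3.13658988e+00  1.54629289e-01  8.54480232e-05] [-0.7742722  -0.8045825  -0.27808393]
yellow (425, [138.0, 73.1], [131, 59, 15, 29]) [ 0.5315 -0.1562  0.024 ]
blue (441, [183.2, 88.9], [176, 75, 16, 29]) [ 0.5025 -0.2111  0.024 ]
```

View pics/w1.png

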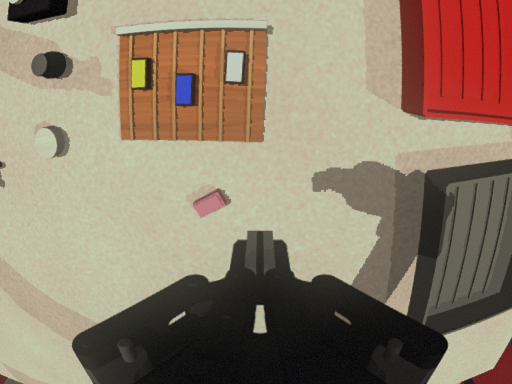

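The wrist view shows yellow (138,73), blue (183,89) and white (235,67). The rail's lower edge runs from (118,34) to (267,28), and the pink decoy is at (210,202), on the approach side.

Run:
```python
from h import *
import pickle
ci=pickle.load(open("w1.pkl","rb"))
P=lambda uv,z:plane("wrist",uv,z,ci)[:2]
for n,uv,z in(("railL",(118,34),.02),("railR",(267,29),.02),("frontL",(121,140),.006),("frontR",(264,141),.006),("pink",(210,202),.018),("white",(235,67),.024),("loupe",(50,65),.03),("tin",(50,141),.022)): print(n,P(uv,z).round(4))
r=P((118,34),.02)-P((267,29),.02);f=P((121,140),.006)-P((264,141),.006)
print("yaw rail",np.arctan2(-r[0],r[1]),"front",np.arctan2(-f[0],f[1]),np.linalg.norm(r),np.linalg.norm(f))
yaw=-.11;ux=np.array([np.cos(yaw),np.sin(yaw)]);uy=np.array([-ux[1],ux[0]])
pts=dict(yellow=P((138,73.1),.024),blue=P((183.2,88.9),.024),white=P((235,67),.024),railL=P((118,34),.02),railR=P((267,29),.02),fL=P((121,140),.006),fR=P((264,141),.006),pink=P((210,202),.018))
for k,p in pts.items():
    d=p-pts["blue"];print(k,"board rel blue",(d@ux).round(4),(d@uy).round(4))
```

```text
railL [ 0.5881 -0.1324]
railR [ 0.5623 -0.3157]
frontL [ 0.4498 -0.109 ]
frontR [ 0.4262 -0.2997]
pink [ 0.3554 -0.2227]
white [ 0.5202 -0.2748]
loupe [ 0.573  -0.0251]
tin [0.4685 0.0041]
yaw rail -0.13961120053840811 front -0.12300047111938485 0.18509553207459103 0.19221591843312022
yellow board rel blue 0.0227 0.0578
blue board rel blue 0.0 0.0
white board rel blue 0.0245 -0.0614
railL board rel blue 0.0764 0.0877
railR board rel blue 0.0709 -0.0973
fL board rel blue -0.0637 0.0957
fR board rel blue -0.0662 -0.0965
pink board rel blue -0.1449 -0.0277
```

```bash
python3 -m creep '[[0,0,-0.03,0.2,0.16,-0.2,0],[0,0,-0.03,0.4,0.32,-0.4,0],[0,0,-0.03,0.4,0.32,-0.7,0],[0,0,-0.03,0.4,0.32,-1,0],[0,0,-0.03,0.4,0.32,-1,0]]'
python3 -m creep '[[0,0,0,0,0,-0.3,0],[0,0,0,0,0,-0.6,0],[0,0,0,0,0,-0.85,0],[0,0,0,0,0,-0.95,0],[0,0,0,0,0,-0.95,0]]'
python3 - <<'E'
from h import *
o=observe();print(o["tool_pos"],o["tool_rot"],2*np.arctan2(o["tool_rot"][1],o["tool_rot"][0]),o["force"])
cv2.imwrite("pics/w2.png",snapshot("wrist"))
E
```

```text
clock: 1.7
tool_pos: [0.4448, -0.2675, 0.1306]
tool_rot: [-3.131, 0.203, 0.016]
force: [-0.9, 0.5, -0.1]
grip_width: 0.002
grip_force: 0.0
clock: 2.2
tool_pos: [0.4483, -0.2687, 0.0397]
tool_rot: [-3.135, 0.203, 0.003]
force: [0.4, 0.4, 0.3]
grip_width: 0.0
grip_force: 0.0
[ 0.44832671 -0.26865584  0.03974012] [-3.13481500e+00  2.02821496e-01  2.81253939e-03] 6.153966072580391 [0.40689706 0.43947552 0.31739685]
```

View pics/w2.png

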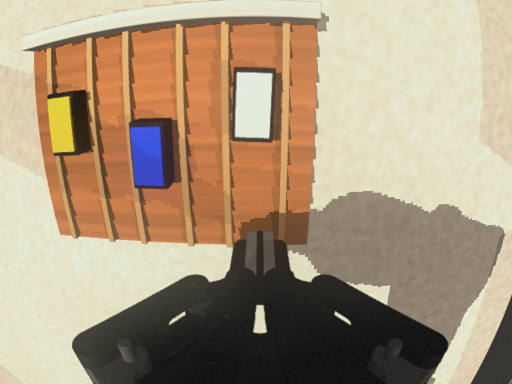

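The fingers sit behind white in its lane, lined up with it (fingers at 260,240; white at 255,105). I'll push now.

```bash
python3 -m creep '[[0,0,0,0.15,-0.02,0,0],[0,0,0,0.3,-0.04,0,0],[0,0,0,0.4,-0.05,0,0],[0,0,0,0.48,-0.06,0,0],[0,0,0,0.56,-0.07,0,0]]'
python3 -m creep '[[0,0,0,0.03,0,0,0],[0,0,0,0.05,-0.01,0,0],[0,0,0,0.07,-0.01,0,0],[0,0,0,0.09,-0.01,0,0],[0,0,0,0.1,-0.01,0,0]]'
python3 - <<'E'
from h import *
cv2.imwrite("pics/w3.png",snapshot("wrist"));print(observe()["force"])
i=cv2.imread("pics/w3.png");print(blobs(i,"white",(150,0,330,250)))
E
```

```text
clock: 2.75
tool_pos: [0.506, -0.2754, 0.0409]
tool_rot: [3.134, -0.201, 0.001]
force: [-0.6, -0.3, -0.5]
grip_width: 0.003
grip_force: 0.0
clock: 3.25
tool_pos: [0.5152, -0.276, 0.04]
tool_rot: [-3.135, 0.201, 0.0]
force: [0.4, 0.7, 0.4]
grip_width: 0.0
grip_force: 0.0
[ 0.5314169  -0.7852471   0.43518496]
[(25572, [242.7, 72.4], [150, 0, 180, 212]), (1048, [256.3, 212.0], [241, 195, 32, 35])]
```

```bash
python3 -m creep '[[0,0,0,0.02,0,0,0],[0,0,0,0.03,0,0,0],[0,0,0,0.04,0,0,0],[0,0,0,0.05,-0.01,0,0],[0,0,0,0.05,-0.01,0,0]]'
python3 -m creep '[[0,0,0,0.01,0,0,0],[0,0,0,0.02,0,0,0],[0,0,0,0.03,0,0,0],[0,0,0,0.03,0,0,0],[0,0,0,0.03,0,0,0]]'
```

```text
clock: 3.8
tool_pos: [0.5203, -0.2772, 0.04]
tool_rot: [3.135, -0.201, 0.0]
force: [0.0, -0.1, -0.2]
grip_width: 0.001
grip_force: 0.0
clock: 4.3
tool_pos: [0.5232, -0.2769, 0.04]
tool_rot: [3.135, -0.2, -0.0]
force: [0.0, 0.4, 0.2]
grip_width: -0.001
grip_force: 0.0
```

View pics/w3.png

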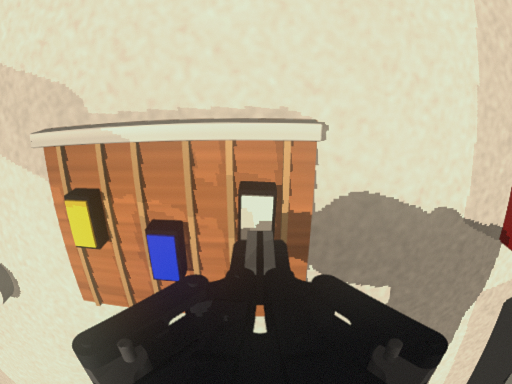

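The gap to the rail was still there (white's front edge at row 182, rail at 140). I'll measure it now.

Run:
```python
from h import *
import pickle
ci=camera_info("wrist");i=snapshot("wrist");cv2.imwrite("pics/w4.png",i);pickle.dump(ci,open("w4.pkl","wb"))
E=ci["extrinsics"];print("cam",(-E[:3,:3].T@E[:3,3]).round(3),observe()["tool_pos"])
g=cv2.cvtColor(i,cv2.COLOR_BGR2HSV)
for r in range(100,235,3): print(r,i[r,257],end=' ')
```

```text
cam [ 0.606 -0.287  0.177] [ 0.52316548 -0.27697853  0.03997835]
100 [191 221 221] 103 [187 218 223] 106 [183 213 222] 109 [186 216 222] 112 [192 221 221] 115 [191 221 222] 118 [191 221 221] 121 [167 195 213] 124 [169 196 213] 127 [172 201 218] 130 [174 203 222] 133 [ 87 104 118] 136 [101 116 126] 139 [195 222 221] 142 [194 221 221] 145 [191 220 221] 148 [184 213 220] 151 [186 215 220] 154 [136 163 186] 157 [ 78 122 187] 160 [ 78 120 186] 163 [ 79 122 189] 166 [ 79 124 195] 169 [ 78 127 197] 172 [ 76 121 191] 175 [ 75 119 185] 178 [ 74 120 188] 181 [ 72 118 186] 184 [ 72 122 191] 187 [ 68 112 175] 190 [ 69 111 173] 193 [ 65 107 170] 196 [32 43 59] 199 [39 49 64] 202 [37 48 63] 205 [41 50 65] 208 [ 76  91 103] 211 [203 228 221] 214 [201 226 219] 217 [201 226 218] 220 [200 226 218] 223 [129 150 159] 226 [115 135 150] 229 [118 138 152] 232 [38 46 58]
```

Run:
```python
from h import *
import pickle
ci=pickle.load(open("w4.pkl","rb"))
for r,z in((154,.02),(195,.006),(209,.024),(222,.024)): print(r,z,plane("wrist",(257,r),z,ci).round(4))
```

```text
154 0.02 [ 0.5693 -0.2806  0.02  ]
195 0.006 [ 0.5402 -0.2767  0.006 ]
209 0.024 [ 0.5387 -0.2767  0.024 ]
222 0.024 [ 0.5306 -0.2756  0.024 ]
```

Run:
```python
from h import *
import pickle
ci=pickle.load(open("w4.pkl","rb"))
for r in (222,232,240):
  o,d=ray("wrist",(260,r),ci)
  for x in(.512,.523,.534): print(r,x,(o+d*(x-o[0])/d[0]).round(4))
for dz in(0,.01,.02,.025): print(dz,proj("wrist",[.534,-.278,.04-dz],ci))
i=cv2.imread("pics/w4.png");cv2.imwrite("pics/c4.png",cv2.resize(i[110:300,150:370],None,fx=3,fy=3,interpolation=2))
```

```text
222 0.512 [ 0.512  -0.275  -0.0132]
222 0.523 [ 0.523  -0.2764  0.0091]
222 0.534 [ 0.534  -0.2778  0.0313]
232 0.512 [ 0.512  -0.275   0.0019]
232 0.523 [ 0.523  -0.2764  0.0224]
232 0.534 [ 0.534  -0.2778  0.0429]
240 0.512 [ 0.512  -0.275   0.0126]
240 0.523 [ 0.523  -0.2764  0.0319]
240 0.534 [ 0.534  -0.2778  0.0511]
0 [260.39780169 229.33738374]
0.01 [260.36341965 220.88009295]
0.02 [260.33228143 213.29703607]
0.025 [260.31780187 209.79491423]
```

View pics/c4.png

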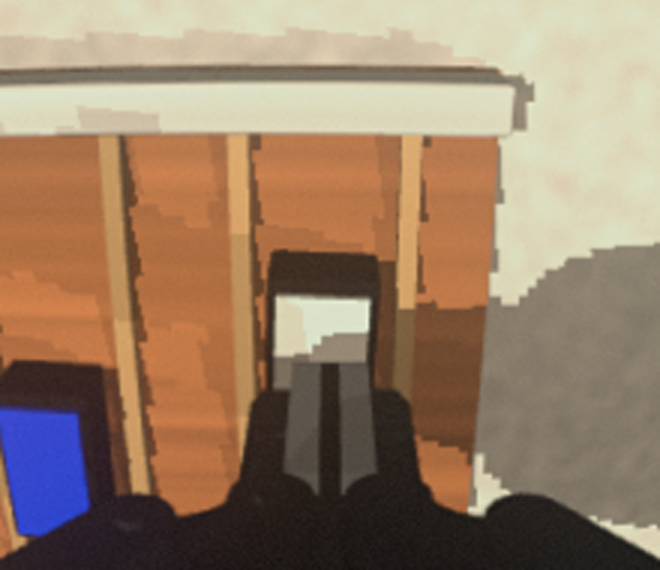

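White's front face is at x≈0.540 and hasn't moved, and the force is near zero, so the tips passed over it. I'll back off and find the floor by lowering gently.

```bash
python3 -m creep '[[0,0,0,-0.2,0.02,0,0],[0,0,0,-0.4,0.05,0,0],[0,0,0,-0.6,0.07,0,0],[0,0,0,-0.76,0.09,0,0],[0,0,0,-0.76,0.09,0,0]]'
python3 -m creep '[[0,0,0,0,0,-0.02,0],[0,0,0,0,0,-0.04,0],[0,0,0,0,0,-0.06,0],[0,0,0,0,0,-0.08,0],[0,0,0,0,0,-0.08,0]]'
python3 - <<'E'
from h import *
s=snapshot("side");cv2.imwrite("pics/s5.png",s)
cv2.imwrite("pics/c5.png",cv2.resize(s[180:310,170:310],None,fx=4,fy=4,interpolation=2))
print(proj("side",observe()["tool_pos"]),proj("side",observe()["tool_pos"]-[0,0,.025]))
E
```

```text
clock: 4.85
tool_pos: [0.4445, -0.2681, 0.0398]
tool_rot: [-3.135, 0.204, 0.005]
force: [-0.1, -0.6, 0.3]
grip_width: 0.001
grip_force: 0.0
clock: 5.35
tool_pos: [0.4473, -0.2677, 0.0315]
tool_rot: [-3.135, 0.2, 0.001]
force: [-0.5, -0.1, 0.1]
grip_width: -0.001
grip_force: 0.0
[231.66419107 273.92118292] [231.78024514 283.75547959]
```

View pics/c5.png

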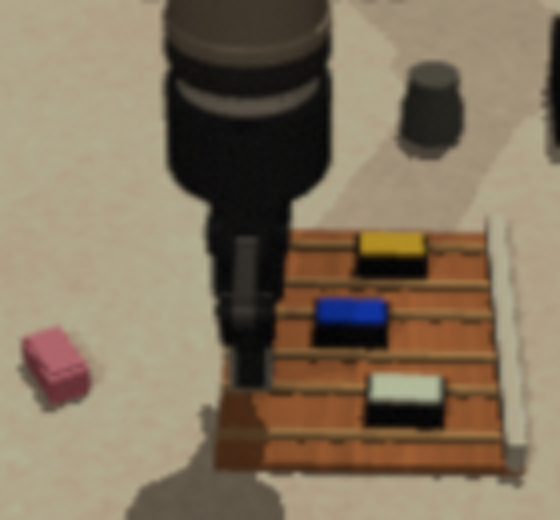

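The side crop shows the fingertip at (232,277), about 7 mm or less below the reported TCP instead of 25 mm. I'll keep lowering until there is contact, watching the force.

```bash
python3 -m creep '[[0,0,0,0,0,-0.02,0],[0,0,0,0,0,-0.04,0],[0,0,0,0,0,-0.06,0],[0,0,0,0,0,-0.08,0],[0,0,0,0,0,-0.08,0]]'
python3 -m creep '[[0,0,0,0,0,-0.01,0],[0,0,0,0,0,-0.02,0],[0,0,0,0,0,-0.03,0],[0,0,0,0,0,-0.04,0],[0,0,0,0,0,-0.04,0]]'
```

```text
clock: 5.9
tool_pos: [0.4469, -0.2678, 0.0236]
tool_rot: [-3.135, 0.201, 0.001]
force: [0.2, -0.9, 0.1]
grip_width: 0.001
grip_force: 0.0
clock: 6.4
tool_pos: [0.4471, -0.2679, 0.0198]
tool_rot: [-3.135, 0.2, 0.0]
force: [-0.1, 0.8, -0.3]
grip_width: 0.002
grip_force: 0.0
```

```bash
python3 -m creep '[[0,0,0,0,0,-0.01,0],[0,0,0,0,0,-0.02,0],[0,0,0,0,0,-0.03,0],[0,0,0,0,0,-0.03,0],[0,0,0,0,0,-0.03,0]]'
python3 -m creep '[[0,0,0,0,0,-0.01,0],[0,0,0,0,0,-0.02,0],[0,0,0,0,0,-0.03,0],[0,0,0,0,0,-0.03,0],[0,0,0,0,0,-0.03,0]]'
python3 - <<'E'
from h import *
s=snapshot("side");cv2.imwrite("pics/s6.png",s);p=observe()["tool_pos"]
print(p,proj("side",p));h=cv2.cvtColor(s,cv2.COLOR_BGR2HSV)
print([(r,s[r,232].tolist()) for r in range(270,290)])
s=cv2.imread("pics/s5.png");print([(r,s[r,232].tolist()) for r in range(270,290)])
E
```

```text
clock: 6.9
tool_pos: [0.4472, -0.268, 0.017]
tool_rot: [-3.135, 0.201, 0.0]
force: [-0.0, 0.3, 0.5]
grip_width: -0.002
grip_force: 0.0
clock: 7.4
tool_pos: [0.4472, -0.268, 0.014]
tool_rot: [-3.135, 0.201, 0.0]
force: [0.3, -0.4, -0.3]
grip_width: -0.002
grip_force: 0.0
[ 0.44721667 -0.26798001  0.01399092] [231.7173529  280.95607192]
[(270, [19, 19, 21]), (271, [10, 9, 11]), (272, [10, 11, 11]), (273, [11, 12, 12]), (274, [12, 12, 13]), (275, [11, 12, 11]), (276, [15, 15, 16]), (277, [14, 15, 15]), (278, [14, 15, 15]), (279, [14, 16, 16]), (280, [11, 11, 12]), (281, [11, 11, 12]), (282, [13, 15, 14]), (283, [19, 23, 25]), (284, [28, 38, 51]), (285, [27, 43, 68]), (286, [24, 45, 72]), (287, [33, 55, 77]), (288, [35, 57, 78]), (289, [32, 55, 77])]
[(270, [13, 13, 14]), (271, [14, 15, 14]), (272, [13, 14, 13]), (273, [15, 16, 16]), (274, [14, 14, 14]), (275, [11, 14, 14]), (276, [21, 25, 28]), (277, [35, 47, 57]), (278, [30, 46, 68]), (279, [24, 44, 73]), (280, [23, 45, 76]), (281, [22, 43, 73]), (282, [23, 43, 72]), (283, [23, 42, 71]), (284, [22, 42, 72]), (285, [23, 42, 72]), (286, [24, 45, 73]), (287, [31, 54, 76]), (288, [35, 57, 78]), (289, [32, 55, 77])]
```

The tip is now about 12 mm above the bench, which is a good pushing height. I'll push white.

```bash
python3 -m creep '[[0,0,0,0.12,-0.02,0,0],[0,0,0,0.24,-0.03,0,0],[0,0,0,0.34,-0.04,0,0],[0,0,0,0.42,-0.05,0,0],[0,0,0,0.5,-0.06,0,0]]'
python3 -m creep '[[0,0,0,0.04,-0.01,0,0],[0,0,0,0.08,-0.01,0,0],[0,0,0,0.11,-0.01,0,0],[0,0,0,0.14,-0.02,0,0],[0,0,0,0.15,-0.02,0,0]]'
python3 -m creep '[[0,0,0,0.01,0,0,0],[0,0,0,0.02,0,0,0],[0,0,0,0.03,0,0,0],[0,0,0,0.04,0,0,0],[0,0,0,0.04,0,0,0]]'
python3 -m creep '[[0,0,0,0.01,0,0,0],[0,0,0,0.02,0,0,0],[0,0,0,0.03,0,0,0],[0,0,0,0.03,0,0,0],[0,0,0,0.03,0,0,0]]'
```

```text
clock: 7.95
tool_pos: [0.4975, -0.274, 0.0139]
tool_rot: [-3.135, 0.2, 0.001]
force: [0.0, 0.1, 0.1]
grip_width: 0.003
grip_force: 0.1
clock: 8.45
tool_pos: [0.5124, -0.2761, 0.014]
tool_rot: [3.135, -0.201, 0.0]
force: [0.1, 0.3, -0.7]
grip_width: -0.003
grip_force: 0.1
clock: 8.95
tool_pos: [0.5164, -0.2759, 0.014]
tool_rot: [3.135, -0.2, 0.0]
force: [0.1, 0.1, 0.7]
grip_width: -0.002
grip_force: 0.0
clock: 9.45
tool_pos: [0.5192, -0.2759, 0.014]
tool_rot: [-3.135, 0.2, 0.0]
force: [0.1, 0.5, 0.5]
grip_width: 0.001
grip_force: 0.1
```

```bash
cat > gap.py <<'E'
from h import *
import pickle,sys
n=sys.argv[1];col=int(sys.argv[2])
ci=camera_info("wrist");i=snapshot("wrist");cv2.imwrite(f"pics/{n}.png",i);pickle.dump(ci,open(n+".pkl","wb"))
g=i[:,col-3:col+4].mean(1).mean(1);hs=cv2.cvtColor(i,cv2.COLOR_BGR2HSV)[:,col-3:col+4].mean(1)
s=''.join('#' if v<75 else ('w' if h[1]>110 else '.') for v,h in zip(g,hs))
print(s[:260]);prev=0
for r in range(1,250):
    if s[r]!=s[r-1]: print(r,s[r-1]+'>'+s[r],[plane("wrist",(col,r),z,ci)[0].round(4) for z in(.006,.02,.024)])
E
python3 gap.py g1 257; python3 -m creep '[[0,0,0,0.01,0,0,0],[0,0,0,0.02,0,0,0],[0,0,0,0.03,0,0,0],[0,0,0,0.04,0,0,0],[0,0,0,0.04,0,0,0]]'
```

```text
................................................................................................................................................................#######.....................................................................########################
160 .># [np.float64(0.565), np.float64(0.5686), np.float64(0.5696)]
167 #>. [np.float64(0.5614), np.float64(0.5653), np.float64(0.5664)]
236 .># [np.float64(0.5219), np.float64(0.5296), np.float64(0.5318)]
clock: 10.0
tool_pos: [0.5193, -0.276, 0.0134]
tool_rot: [-3.134, 0.202, 0.012]
force: [-8.8, 0.5, 5.3]
grip_width: 0.002
grip_force: 3.8
```

White meets the rail (9 N). Next lane is blue.

```bash
python3 -m creep '[[0,0,0,-0.2,0.02,0,0],[0,0,0,-0.4,0.05,0,0],[0,0,0,-0.6,0.07,0.1,0],[0,0,0,-0.73,0.09,0.2,0],[0,0,0,-0.73,0.09,0.2,0]]'
python3 -m creep '[[0,0,0,0.04,0.3,0,0],[0,0,0,0.08,0.6,0,0],[0,0,0,0.08,0.6,-0.1,0],[0,0,0,0.08,0.6,-0.2,0],[0,0,0,0.08,0.6,-0.2,0]]'
python3 -m creep '[[0,0,0,0.12,-0.02,0,0],[0,0,0,0.24,-0.03,0,0],[0,0,0,0.34,-0.04,0,0],[0,0,0,0.42,-0.05,0,0],[0,0,0,0.5,-0.06,0,0]]'
```

```text
clock: 10.5
tool_pos: [0.45, -0.2678, 0.0352]
tool_rot: [3.134, -0.203, 0.003]
force: [1.1, -0.6, 0.2]
grip_width: 0.003
grip_force: 0.0
clock: 11.0
tool_pos: [0.4572, -0.2075, 0.0122]
tool_rot: [-3.135, 0.202, 0.004]
force: [-0.8, 0.7, 0.4]
grip_width: -0.002
grip_force: 0.0
clock: 11.5
tool_pos: [0.5085, -0.2137, 0.0138]
tool_rot: [3.135, -0.202, -0.001]
force: [-0.2, 0.4, 0.2]
grip_width: -0.002
grip_force: 0.1
```

Flush is expected at x≈0.5268, so I'll go on to a commanded 0.5303.

```bash
python3 -m creep '[[0,0,0,0.03,0,0,0],[0,0,0,0.06,-0.01,0,0],[0,0,0,0.09,-0.01,0,0],[0,0,0,0.12,-0.02,0,0],[0,0,0,0.15,-0.02,0,0]]'
python3 -m creep '[[0,0,0,0.02,0,0,0],[0,0,0,0.04,0,0,0],[0,0,0,0.05,-0.01,0,0],[0,0,0,0.06,-0.01,0,0],[0,0,0,0.07,-0.01,0,0]]'
```

```text
clock: 12.0
tool_pos: [0.5232, -0.2151, 0.014]
tool_rot: [3.135, -0.201, -0.0]
force: [-0.3, 0.1, -0.3]
grip_width: -0.002
grip_force: 0.1
clock: 12.5
tool_pos: [0.5275, -0.2156, 0.0135]
tool_rot: [-3.134, 0.201, 0.009]
force: [-7.1, 1.0, 4.9]
grip_width: -0.004
grip_force: 3.5
```

Blue is flush. Now yellow.

```bash
python3 -m creep '[[0,0,0,-0.2,0.02,0,0],[0,0,0,-0.4,0.05,0,0],[0,0,0,-0.6,0.07,0.1,0],[0,0,0,-0.7,0.09,0.2,0],[0,0,0,-0.7,0.09,0.2,0]]'
python3 -m creep '[[0,0,0,0.04,0.3,0,0],[0,0,0,0.08,0.6,0,0],[0,0,0,0.08,0.6,-0.1,0],[0,0,0,0.08,0.6,-0.2,0],[0,0,0,0.08,0.6,-0.2,0]]'
python3 -m creep '[[0,0,0,0.12,-0.02,0,0],[0,0,0,0.24,-0.03,0,0],[0,0,0,0.34,-0.04,0,0],[0,0,0,0.42,-0.05,0,0],[0,0,0,0.5,-0.06,0,0]]'
python3 -m creep '[[0,0,0,0.03,0,0,0],[0,0,0,0.06,-0.01,0,0],[0,0,0,0.09,-0.01,0,0],[0,0,0,0.11,-0.02,0,0],[0,0,0,0.13,-0.02,0,0]]'
python3 -m creep '[[0,0,0,0.02,0,0,0],[0,0,0,0.04,0,0,0],[0,0,0,0.05,-0.01,0,0],[0,0,0,0.06,-0.01,0,0],[0,0,0,0.06,-0.01,0,0]]'
```

```text
clock: 13.0
tool_pos: [0.4605, -0.2077, 0.0352]
tool_rot: [3.134, -0.202, 0.004]
force: [0.3, 0.2, -0.1]
grip_width: -0.001
grip_force: 0.0
clock: 13.5
tool_pos: [0.4671, -0.1478, 0.0122]
tool_rot: [3.135, -0.202, -0.005]
force: [-0.7, 0.5, -0.3]
grip_width: -0.002
grip_force: 0.0
clock: 14.0
tool_pos: [0.5184, -0.1537, 0.0138]
tool_rot: [3.135, -0.202, -0.001]
force: [-0.2, 0.3, -0.3]
grip_width: -0.001
grip_force: 0.2
clock: 14.5
tool_pos: [0.5311, -0.1552, 0.014]
tool_rot: [3.135, -0.201, -0.0]
force: [-0.6, -0.5, -0.2]
grip_width: 0.0
grip_force: 0.1
clock: 15.0
tool_pos: [0.5356, -0.1555, 0.0136]
tool_rot: [-3.135, 0.2, 0.006]
force: [-3.1, 1.4, 3.5]
grip_width: -0.007
grip_force: 2.3
```

```bash
python3 -m creep '[[0,0,0,0.01,0,0,0],[0,0,0,0.02,0,0,0],[0,0,0,0.02,0,0,0],[0,0,0,0.02,0,0,0],[0,0,0,0.02,0,0,0]]'
python3 -m creep '[[0,0,0,-0.2,0.03,0,0],[0,0,0,-0.4,0.05,0.2,0],[0,0,0,-0.6,0.07,0.5,0],[0,0,0,-0.8,0.09,0.8,0],[0,0,0,-0.8,0.09,1,0]]'
python3 -m creep '[[0,0,0,0,0,0.3,0.5],[0,0,0,0,0,0.6,1],[0,0,0,0,0,1,1],[0,0,0,0,0,1,1],[0,0,0,0,0,1,1]]'
python3 - <<'E'
from h import *
import pickle
ci=camera_info("wrist");i=snapshot("wrist");cv2.imwrite("pics/w7.png",i)
for c in("yellow","blue"): b=blobs(i,c)[0];print(c,b,plane("wrist",b[1],.024,ci).round(4))
yaw=-.128;ux=np.array([np.cos(yaw),np.sin(yaw)]);uy=np.array([-ux[1],ux[0]]);b=blobs(i,"blue")[0]
P=plane("wrist",b[1],.024,ci)[:2]
print(observe()["tool_pos"])
for dy in(-.06,0,.06):   # brightness scan along each lane, from filter centre towards the rail
    q=[proj("wrist",[*(P+uy*dy+ux*t),.024],ci) for t in np.arange(-.024,.034,.002)]
    print([int(i[int(v+.5),int(u+.5)].mean()) for u,v in q])
E
```

```text
clock: 15.5
tool_pos: [0.5356, -0.1555, 0.0134]
tool_rot: [-3.134, 0.201, 0.012]
force: [-7.1, 1.5, 6.3]
grip_width: -0.001
grip_force: 4.0
clock: 16.0
tool_pos: [0.4585, -0.1478, 0.1161]
tool_rot: [3.133, -0.202, 0.004]
force: [0.5, -0.0, -0.6]
grip_width: -0.0
grip_force: 0.0
clock: 16.5
tool_pos: [0.4609, -0.1476, 0.2155]
tool_rot: [3.134, -0.201, 0.008]
force: [0.1, -1.2, -0.7]
grip_width: 0.848
grip_force: 0.0
yellow (553, [256.6, 67.1], [248, 52, 18, 31]) [ 0.5646 -0.157   0.024 ]
blue (490, [309.6, 68.4], [302, 53, 17, 32]) [ 0.557  -0.2143  0.024 ]
[ 0.45966747 -0.14727974  0.2140237 ]
[114, 76, 54, 88, 183, 182, 182, 182, 182, 183, 183, 184, 181, 184, 183, 183, 184, 183, 185, 185, 163, 62, 128, 176, 176, 177, 178, 159, 171]
[107, 104, 56, 56, 93, 102, 101, 101, 101, 102, 101, 102, 103, 104, 103, 103, 103, 104, 104, 106, 96, 61, 112, 182, 179, 184, 184, 152, 163]
[107, 91, 59, 54, 110, 145, 143, 141, 144, 143, 142, 143, 144, 143, 143, 143, 144, 146, 145, 147, 144, 64, 155, 184, 182, 184, 187, 165, 154]
```

All three filters sit flush, with identical profiles and no wood gap before the rail. Blue is at about (0.557,−0.215). On to the tongs.

```bash
python3 -m creep '[[0,0,0,0,0.3,0,1],[0,0,0,0,0.6,0,1],[0,0,0,0,0.9,0,1],[0,0,0,0,1,0,1],[0,0,0,0,1,0,1]]' >/dev/null
python3 -m creep '[[0,0,0,0,0.4,0,1],[0,0,0,0,0.8,0,1],[0,0,0,0,1,0,1],[0,0,0,0,1,0,1],[0,0,0,0,1,0,1]]'>/dev/null
python3 -m creep '[[0,0,0,0,0.4,0,1],[0,0,0,0,0.8,0,1],[0,0,0,0,1,0,1],[0,0,0,0,1,0,1],[0,0,0,0,1,0,1]]'
python3 - <<'E'
from h import *
import pickle
ci=camera_info("wrist");i=snapshot("wrist");cv2.imwrite("pics/w8.png",i);pickle.dump(ci,open("w8.pkl","wb"))
print(observe()["tool_pos"],proj("wrist",[.52,.19,.04],ci))
for c in("red","orange","white"):
  for b in blobs(i,c,(120,0,400,200),4)[:5]: print(c,b,plane("wrist",b[1],.042,ci).round(4))
u,v=proj("wrist",[.51,.19,.04],ci);x0=int(max(0,u-110));y0=int(max(0,v-75))
cv2.imwrite("pics/c8.png",cv2.resize(i[y0:y0+150,x0:x0+200],None,fx=4,fy=4,interpolation=2));print(x0,y0)
E
```

```text
clock: 18.05
tool_pos: [0.46, 0.1502, 0.2136]
tool_rot: [3.133, -0.206, -0.0]
force: [0.2, -0.5, -0.0]
grip_width: 0.999
grip_force: 0.0
[0.46000467 0.14966598 0.21356621] [214.9270505  113.00537413]
red (40, [171.6, 56.9], [168, 53, 8, 10]) [0.5873 0.2263 0.042 ]
red (26, [218.4, 44.3], [217, 41, 4, 10]) [0.591  0.1757 0.042 ]
orange (74, [183.1, 70.7], [180, 65, 8, 13]) [0.5701 0.2162 0.042 ]
white (43853, [255.8, 91.5], [120, 0, 280, 200]) [0.5363 0.1446 0.042 ]
white (165, [229.6, 89.1], [227, 74, 7, 30]) [0.5426 0.1708 0.042 ]
white (161, [231.4, 131.3], [228, 115, 8, 41]) [0.4984 0.1755 0.042 ]
white (148, [221.0, 84.3], [217, 67, 7, 36]) [0.5489 0.1789 0.042 ]
white (121, [190.7, 91.6], [184, 81, 13, 27]) [0.5467 0.2116 0.042 ]
106 47
```

View pics/c8.png

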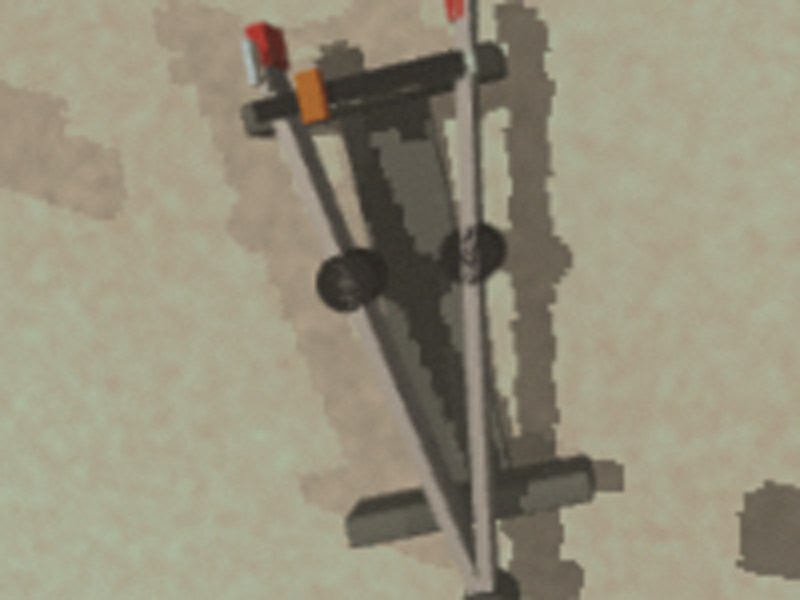

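The wrist crop shows the bosses at about (193.5,117.5) and (224.3,109), the hinge at (229,194), the orange index at (183,71) and the white pointer at (169,62).

Run:
```python
from h import *
import pickle
ci=pickle.load(open("w8.pkl","rb"));i=cv2.imread("pics/w8.png")
P=lambda uv,z:plane("wrist",uv,z,ci)[:2]
a,b=P((193.5,117.5),.034),P((224.3,109),.034);hinge=P((229,194),.042)
print("boss",a.round(4),b.round(4),np.linalg.norm(a-b),"mid",((a+b)/2).round(4),"hinge",hinge.round(4))
d=a-b;print("yaw boss",np.arctan2(-d[0],d[1]));m=(a+b)/2;e=m-hinge;print("yaw hinge",np.arctan2(e[1],e[0]),np.linalg.norm(e))
t1,t2=P((171.6,56.9),.037),P((218.4,44.3),.037);d=t1-t2;print("tips",t1.round(4),t2.round(4),np.linalg.norm(d),"yaw",np.arctan2(-d[0],d[1]))
f=t2-b;print("fixed arm dir",np.arctan2(f[1],f[0]), "expected yaw-", np.arctan2(-.027+.017,.068))
h=cv2.cvtColor(i,cv2.COLOR_BGR2HSV);ms=cv2.inRange(h,np.array(HSV["orange"][0]),np.array(HSV["orange"][1]));ms[:, :150]=0;ms[:,220:]=0;ms[100:]=0
for r in range(62,80): print(r,np.flatnonzero(ms[r]).tolist(), [h[r,c,2] for c in range(179,190)])
```

```text
boss [0.5185 0.215 ] [0.5223 0.1803] 0.034895469249791 mid [0.5204 0.1977] hinge [0.4292 0.1892]
yaw boss 0.11039203900249003
yaw hinge 0.09277896948026143 0.09157534935179985
tips [0.588  0.2277] [0.5918 0.1763] 0.05156191892064279 yaw 0.07409158477143715
fixed arm dir -0.05784410781878885 expected yaw- -0.14601225771127538
62 [] [np.uint8(164), np.uint8(165), np.uint8(161), np.uint8(161), np.uint8(156), np.uint8(132), np.uint8(95), np.uint8(87), np.uint8(87), np.uint8(88), np.uint8(90)]
63 [] [np.uint8(160), np.uint8(164), np.uint8(164), np.uint8(161), np.uint8(161), np.uint8(147), np.uint8(111), np.uint8(89), np.uint8(88), np.uint8(88), np.uint8(89)]
64 [] [np.uint8(163), np.uint8(165), np.uint8(166), np.uint8(166), np.uint8(167), np.uint8(156), np.uint8(115), np.uint8(92), np.uint8(88), np.uint8(89), np.uint8(87)]
65 [181, 182, 183, 184, 185] [np.uint8(164), np.uint8(167), np.uint8(167), np.uint8(165), np.uint8(167), np.uint8(165), np.uint8(122), np.uint8(94), np.uint8(88), np.uint8(86), np.uint8(88)]
66 [180, 181, 182, 183, 184, 185] [np.uint8(168), np.uint8(165), np.uint8(167),
[... 1882 characters left out ...]
int8(56)]
76 [182, 183, 184, 185, 186] [np.uint8(70), np.uint8(80), np.uint8(117), np.uint8(165), np.uint8(164), np.uint8(159), np.uint8(150), np.uint8(141), np.uint8(99), np.uint8(74), np.uint8(55)]
77 [182, 183] [np.uint8(75), np.uint8(78), np.uint8(104), np.uint8(140), np.uint8(122), np.uint8(107), np.uint8(85), np.uint8(77), np.uint8(64), np.uint8(75), np.uint8(79)]
78 [] [np.uint8(74), np.uint8(73), np.uint8(77), np.uint8(81), np.uint8(77), np.uint8(82), np.uint8(89), np.uint8(94), np.uint8(86), np.uint8(86), np.uint8(88)]
79 [] [np.uint8(80), np.uint8(71), np.uint8(73), np.uint8(75), np.uint8(90), np.uint8(101), np.uint8(103), np.uint8(104), np.uint8(105), np.uint8(105), np.uint8(102)]
```

Grip point is at (0.5205,0.1975) with yaw 0.09. I'll approach it.

```bash
python3 -m creep '[[0,0,0.1,0.2,0.16,0,1],[0,0,0.2,0.4,0.32,0,1],[0,0,0.28,0.6,0.48,-0.3,1],[0,0,0.28,0.6,0.48,-0.6,1],[0,0,0.28,0.6,0.48,-0.8,1]]'
python3 -m creep '[[0,0,0,0,0,-0.1,1],[0,0,0,0,0,-0.2,1],[0,0,0,0,0,-0.2,1],[0,0,0,0,0,-0.2,1],[0,0,0,0,0,-0.2,1]]'
python3 - <<'E'
from h import *
import pickle
o=observe();print(o["tool_pos"],2*np.arctan2(o["tool_rot"][1],o["tool_rot"][0]))
ci=camera_info("wrist");w=snapshot("wrist");pickle.dump(ci,open("w9.pkl","wb"));cv2.imwrite("pics/w9.png",w)
s=snapshot("side");cv2.imwrite("pics/s9.png",s);a=snapshot("scene");cv2.imwrite("pics/a9.png",a)
W=cv2.resize(w[60:360,60:460],(533,400));S=cv2.resize(s[110:190,190:290],(267,214),interpolation=2);A=cv2.resize(a[180:290,280:380],(267,294),interpolation=2)
V=np.vstack([S,A]);W=cv2.copyMakeBorder(W,0,V.shape[0]-400,0,0,0);cv2.imwrite("pics/m9.png",np.hstack([W,V]))
p=o["tool_pos"];print(proj("side",p),proj("scene",p))
E
```

```text
clock: 18.6
tool_pos: [0.5196, 0.1976, 0.1313]
tool_rot: [3.136, 0.138, -0.004]
force: [0.0, -0.7, 0.1]
grip_width: 1.002
grip_force: 0.0
clock: 19.1
tool_pos: [0.5201, 0.2013, 0.1153]
tool_rot: [-3.138, -0.144, -0.004]
force: [0.4, -0.3, -0.5]
grip_width: 1.0
grip_force: 0.0
[0.52009939 0.20127347 0.11533851] -6.191241678813152
[244.16696801 134.9710525 ] [349.45766027 212.72784023]
```

View pics/m9.png

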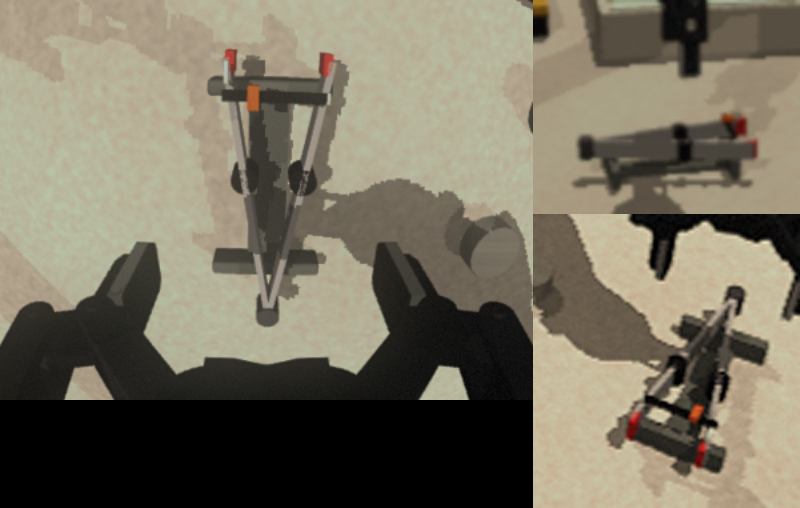

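The fingers straddle the tongs: bosses at (235,175) and (303,175) in the crop, centred and parallel. The open fingertips stand about 7 mm above the reported TCP, so I'll go down to TCP z≈0.013.

```bash
python3 -m creep '[[0,0,0,0,0,-0.2,1],[0,0,0,0,0,-0.4,1],[0,0,0,0,0,-0.55,1],[0,0,0,0,0,-0.65,1],[0,0,0,0,0,-0.7,1]]'
python3 -m creep '[[0,0,0,0,0,-0.07,1],[0,0,0,0,0,-0.14,1],[0,0,0,0,0,-0.21,1],[0,0,0,0,0,-0.28,1],[0,0,0,0,0,-0.31,1]]'
python3 - <<'E'
from h import *
import pickle
o=observe();print(o["tool_pos"],o["force"])
ci=camera_info("wrist");w=snapshot("wrist");pickle.dump(ci,open("w10.pkl","wb"));cv2.imwrite("pics/w10.png",w)
for c in("red","orange","white"):
  for b in blobs(w,c,(100,0,400,200),5)[:6]: print(c,b,[plane("wrist",b[1],z,ci).round(4)[:2] for z in(.037,.053)])
E
```

```text
clock: 19.75
tool_pos: [0.5189, 0.2009, 0.0433]
tool_rot: [3.138, 0.145, -0.002]
force: [0.4, -0.1, 0.2]
grip_width: 0.996
grip_force: 0.0
clock: 20.25
tool_pos: [0.5188, 0.2007, 0.0121]
tool_rot: [3.138, 0.145, -0.002]
force: [-0.0, -0.3, 0.4]
grip_width: 1.0
grip_force: 0.0
[0.51878266 0.20072077 0.01214925] [-0.01001221 -0.27090817  0.3517444 ]
red (303, [207.1, 117.9], [199, 105, 14, 32]) [array([0.5879, 0.2283]), array([0.59  , 0.2257])]
red (259, [344.7, 123.7], [339, 111, 15, 32]) [array([0.591 , 0.1752]), array([0.5926, 0.1801])]
red (26, [242.4, 157.0], [237, 156, 11, 3]) [array([0.5737, 0.2136]), array([0.5777, 0.2131])]
red (12, [232.8, 156.4], [231, 155, 4, 4]) [array([0.5736, 0.2174]), array([0.5776, 0.2163])]
orange (635, [238.7, 176.1], [230, 158, 18, 37]) [array([0.5657, 0.2145]), array([0.5709, 0.2138])]
orange (6, [236.0, 155.5], [235, 155, 3, 2]) [array([0.574 , 0.2162]), array([0.5781, 0.2152])]
white (48787, [244.7, 86.0], [100, 0, 300, 200]) [array([0.6011, 0.215 ]), array([0.6013, 0.2142])]
white (430, [302.5, 190.9], [289, 183, 29, 17]) [array([0.5618, 0.1883]), array([0.5676, 0.1913])]
white (152, [333.7, 191.8], [327, 184, 14, 16]) [array([0.5626, 0.1751]), array([0.5683, 0.18  ])]
white (107, [229.3, 191.0], [225, 180, 12, 20]) [array([0.559 , 0.2179]), array([0.5652, 0.2167])]
white (12, [350.0, 125.8], [349, 123, 3, 8]) [array([0.5905, 0.1729]), array([0.5922, 0.1781])]
white (7, [205.0, 141.0], [205, 138, 1, 7]) [array([0.5788, 0.2287]), array([0.5822, 0.226 ])]
```

Orange index is at tongs (50.4, 13.5) mm, so the index value is about 8.5 mm, squeeze ≈0.086, boss width ≈41.4 mm and opening ≈0.49. I'll centre and squeeze gradually.

```bash
python3 -m creep '[[0,0,0,0.02,-0.03,0,1],[0,0,0,0.02,-0.03,0,0.9],[0,0,0,0.02,-0.03,0,0.8],[0,0,0,0.02,-0.03,0,0.7],[0,0,0,0.02,-0.03,0,0.65]]'
python3 -m creep '[[0,0,0,0,0,0,0.62],[0,0,0,0,0,0,0.59],[0,0,0,0,0,0,0.56],[0,0,0,0,0,0,0.54],[0,0,0,0,0,0,0.53]]'
cat > tips.py <<'E'
from h import *
import pickle,sys
n=sys.argv[1];dz=float(sys.argv[2])
o=observe();print(o["tool_pos"].round(4),o["force"].round(1),o["grip_width"],o["grip_force"])
ci=camera_info("wrist");w=snapshot("wrist");pickle.dump(ci,open(n+".pkl","wb"));cv2.imwrite(f"pics/{n}.png",w)
P=lambda uv,z:plane("wrist",uv,z+dz,ci)[:2]
r=sorted(blobs(w,"red",(100,0,420,200),100),key=lambda b:b[1][0]);print(r)
g=blobs(w,"orange",(100,0,420,240),60)[0];print(g)
a,b=P(r[0][1],.037),P(r[-1][1],.037);ix=P(g[1],.052)
print("tips",a.round(4),b.round(4),"sep",np.linalg.norm(a-b).round(4),"index",ix.round(4))
x0,y0,ww,hh=r[0][2]
h=cv2.cvtColor(w,cv2.COLOR_BGR2HSV)
for y in range(y0-2,y0+hh+14,4): print(y,' '.join(f"{h[y,x,0]:d}/{h[y,x,1]:d}/{h[y,x,2]:d}" for x in range(x0-12,x0+ww+10,2)))
E
python3 tips.py t1 0
```

```text
clock: 20.8
tool_pos: [0.5213, 0.1981, 0.0132]
tool_rot: [-3.138, -0.145, -0.001]
force: [-0.2, -0.1, 0.8]
grip_width: 0.655
grip_force: 0.0
clock: 21.3
tool_pos: [0.5218, 0.1982, 0.0138]
tool_rot: [-3.138, -0.145, -0.002]
force: [-1.0, -2.0, 5.3]
grip_width: 0.533
grip_force: 6.4
[0.5218 0.1982 0.0138] [-1.  -2.   5.3] 0.5328089019875081 6.447003856301308
[(255, [208.0, 122.0], [200, 110, 14, 32]), (255, [324.4, 127.7], [319, 116, 15, 31])]
(608, [219.8, 182.1], [211, 164, 18, 37])
tips [0.5891 0.2256] [0.5912 0.1801] sep 0.0455 index [0.5702 0.2178]
108 18/55/201 17/55/201 17/53/207 18/57/210 19/54/213 19/56/210 19/55/209 18/54/206 15/62/194 8/101/157 5/124/132 4/132/129 4/135/128 5/131/128 5/133/128 5/131/130 17/57/200 18/54/214
112 17/56/200 18/55/201 20/49/215 20/52/212 19/54/211 19/52/210 4/146/216 2/178/215 2/175/216 2/174/218 2/175/218 2/174/213 2/172/200 4/137/121 4/138/118 5/143/118 18/54/211 18/55/215
116 18/55/203 17/54/202 21/49/219 23/44/220 20/50/210 18/54/209 3/162/216 2/177/216 2/176/215 2/174/217 2/176/216 2/176/217 2/171/200 5/138/118 4/136/120 5/144/115 19/53/207 
[... 933 characters left out ...]
17/53/172 17/53/131 19/51/120 18/53/111 36/26/157 46/15/226 46/15/227 28/28/157 19/55/125 17/38/179 4/134/131 3/161/141 3/158/134 6/98/96 18/46/94 19/53/143 19/52/143 18/52/141
144 16/45/85 17/49/83 17/44/82 18/47/82 39/21/158 46/17/227 46/15/228 27/31/150 19/55/125 16/37/177 16/39/112 17/42/85 14/40/95 15/42/86 13/45/90 16/51/75 16/52/73 15/50/72
148 21/40/101 21/44/99 21/42/97 19/45/96 39/24/169 46/15/226 47/16/228 23/38/142 19/59/126 16/38/176 15/37/167 14/38/88 15/42/86 17/49/83 13/42/85 16/48/79 18/51/75 17/54/75
152 21/44/121 22/41/118 20/43/120 18/44/117 39/22/183 45/16/226 45/16/228 23/42/134 18/55/115 16/37/174 15/42/109 16/43/88 16/46/84 18/45/85 12/42/91 15/46/89 21/50/72 21/54/76
```

The pointer is visible (white, hue ≈46, about (199,140)), and the squeeze so far agrees (tips 7.7 mm closer for 4.7 mm at the boss). I'll squeeze on to 0.49 and lift a little.

```bash
python3 -m creep '[[0,0,0,0,0,0,0.52],[0,0,0,0,0,0,0.51],[0,0,0,0,0,0,0.5],[0,0,0,0,0,0,0.49],[0,0,0,0,0,0,0.49]]'
python3 -m creep '[[0,0,0,0,0,0.05,0.49],[0,0,0,0,0,0.1,0.49],[0,0,0,0,0,0.2,0.49],[0,0,0,0,0,0.3,0.49],[0,0,0,0,0,0.3,0.49]]'
cat > pt.py <<'E'
from h import *
import pickle,sys
n=sys.argv[1];dz=float(sys.argv[2])
o=observe();print(o["tool_pos"].round(4),o["force"].round(1),round(o["grip_width"],3),round(o["grip_force"],1))
ci=camera_info("wrist");w=snapshot("wrist");pickle.dump(ci,open(n+".pkl","wb"));cv2.imwrite(f"pics/{n}.png",w)
P=lambda uv,z:plane("wrist",uv,z+dz,ci)[:2]
r=sorted(blobs(w,"red",(100,60,420,200),80),key=lambda b:b[1][0]);g=blobs(w,"orange",(100,60,420,240),60)[0]
HSV["ptr"]=((36,5,205),(65,24,255));p=blobs(w,"ptr",(150,60,350,220),20)
print("red",r,"\nidx",g,"\nptr",p[:3])
a,b=P(r[0][1],.037),P(r[-1][1],.037);yaw=2*np.arctan2(o["tool_rot"][1],o["tool_rot"][0]);yaw=(yaw+np.pi)%(2*np.pi)-np.pi
d=a-b;print("tool yaw",round(yaw,3),"tips",a.round(4),b.round(4),"sep",np.linalg.norm(d).round(4),"yaw tips",np.arctan2(-d[0],d[1]).round(3))
if p:
    ux=np.array([np.cos(yaw),np.sin(yaw)]);uy=np.array([-ux[1],ux[0]])
    for z in(.048,.053):
        e=P(p[0][1],z)-P(g[1],.053);print("ptr-idx x,y mm",(1e3*np.array([e@ux,e@uy])).round(2))
    e=P(g[1],.053)-b;print("idx from fixed tip",(1e3*np.array([e@ux,e@uy])).round(1))
E
python3 pt.py t2 .03
```

```text
clock: 21.85
tool_pos: [0.5223, 0.1983, 0.0143]
tool_rot: [-3.138, -0.145, -0.004]
force: [-0.2, -0.5, 7.4]
grip_width: 0.493
grip_force: 8.1
clock: 22.35
tool_pos: [0.5227, 0.1988, 0.045]
tool_rot: [-3.137, -0.145, -0.006]
force: [0.1, 0.1, -1.1]
grip_width: 0.49
grip_force: 5.9
[0.5227 0.1988 0.045 ] [ 0.1  0.1 -1.1] 0.49 5.9
red [(271, [216.3, 123.3], [209, 111, 13, 31]), (256, [317.3, 127.4], [311, 115, 16, 32])] 
idx (586, [213.5, 183.2], [204, 166, 20, 35]) 
ptr [(161, [207.4, 143.0], [205, 127, 6, 33])]
tool yaw 0.092 tips [0.5894 0.2231] [0.5916 0.1833] sep 0.0398 yaw tips 0.055
ptr-idx x,y mm [13.66  2.42]
ptr-idx x,y mm [14.62  1.51]
idx from fixed tip [-17.9  39.3]
```

The tongs are lifted cleanly. I'll compare the edges of the pointer and the index tab's top faces in detail.

Run:
```python
from h import *
w=cv2.imread("pics/t2.png");h=cv2.cvtColor(w,cv2.COLOR_BGR2HSV)
for y in list(range(162,206,4)): print(y,' '.join(f"{h[y,x,0]}/{h[y,x,2]}" for x in range(200,228)))
print()
for y in range(124,164,5): print(y,' '.join(f"{h[y,x,1]}/{h[y,x,2]}" for x in range(200,222)))
import pickle
ci=pickle.load(open("w10.pkl","rb"));w=cv2.imread("pics/w10.png")
HSV["ptr"]=((36,5,205),(65,24,255));print(blobs(w,"ptr",(150,60,350,220),10)); print(blobs(w,"orange",(100,60,420,240),60))
```

```text
162 18/201 18/198 18/196 17/198 18/199 17/201 18/202 18/203 17/193 17/177 16/173 16/171 16/183 17/192 18/192 19/193 17/193 17/189 17/163 14/116 11/89 11/88 11/90 13/92 15/84 17/99 18/182 19/204
166 18/206 18/202 17/202 17/200 15/193 11/163 9/137 8/128 8/133 8/141 8/142 8/143 8/143 8/142 8/143 8/142 8/142 8/140 8/141 8/142 8/142 8/134 8/129 9/99 14/82 15/87 17/134 18/195
170 17/129 17/130 18/127 16/126 11/160 11/215 12/212 11/214 11/214 12/212 11/215 11/214 11/213 11/212 11/213 11/215 11/214 11/214 11/214 12/212 11/213 10/163 8/128 8/88 10/65 13/62 15/64 16/102
174 15/69 16/69 16/66 13/71 11/119 11/192 11/214 11/215 11/214 11/213 11/212 11/215 11/213 11/214 11/211 11/213 11/211 11/213 11/215 11/215 11/212 10/160 8/129 8/82 10/59 14/57 12/56 13/59
178 15/70 14/69 13/69 11/66 11/99 11/171 11/212 11/213 11/213 11/214 11/212 11/214 11/213 11/214 11/213 11/212 11/213 11/213 11/213 11/215 11/212 10/170 8/134 8/88 11/59 9/56 13/56 12/61
182 13/70 16/69 15/69 15/68 12/95 11/164 11/214 12/214 12/213 11/213 11/213 11/212 11/212 11/212 11/214 11/213 11/213 11/214 11/213 11/213 11/212 11/183 9/14
[... 1654 characters left out ...]
 43/119 42/121 44/121 44/117 30/128 21/226 16/228 16/226 16/226 18/225 24/189 53/129 56/127 45/154 36/192 38/174 41/118 40/96 39/98 44/93 41/88 45/85
149 40/116 47/115 44/115 45/114 31/132 20/227 17/226 15/226 16/226 20/222 24/183 47/129 55/126 45/142 39/164 38/148 43/118 43/107 43/96 40/95 43/94 39/86
154 58/159 56/165 56/163 55/166 34/178 19/226 16/226 16/225 16/226 21/216 29/159 52/118 53/115 42/152 40/172 37/150 41/118 43/112 40/101 48/91 45/85 50/87
159 55/200 55/201 57/198 54/202 43/207 25/216 22/222 22/222 23/222 23/204 29/175 36/170 35/175 34/172 38/175 37/178 38/179 39/178 39/145 46/95 44/87 44/86
[(152, [198.2, 137.4], [196, 122, 5, 33])]
[(635, [238.7, 176.1], [230, 158, 18, 37])]
```

The pointer stands about 1.2 mm outside the index, so I'll squeeze slightly more (0.48). Then I'll raise and carry the tongs over: turn −0.28, shift about (−0.032, −0.404).

```bash
python3 -m creep '[[0,0,0,0,0,0.1,0.48],[0,0,0,0,0,0.2,0.48],[0,0,0,0,0,0.35,0.48],[0,0,0,0,0,0.5,0.48],[0,0,0,0,0,0.5,0.48]]'
python3 -m creep '[[0,0,0,-0.02,-0.1,0,0.48],[0,0,0,-0.04,-0.3,0,0.48],[0,0,0,-0.06,-0.5,0,0.48],[0,0,0,-0.08,-0.75,0,0.48],[0,0,0,-0.08,-1,0,0.48]]' | grep -E "tool|force"
python3 -m creep '[[0,0,-0.03,-0.02,-0.25,0,0.48],[0,0,-0.06,-0.04,-0.5,0,0.48],[0,0,-0.09,-0.06,-0.7,0,0.48],[0,0,-0.12,-0.08,-0.9,0,0.48],[0,0,-0.14,-0.08,-1,0,0.48]]' | grep -E "tool|force"
python3 -m creep '[[0,0,-0.03,-0.02,-0.2,0,0.48],[0,0,-0.06,-0.04,-0.4,0,0.48],[0,0,-0.09,-0.06,-0.6,0,0.48],[0,0,-0.12,-0.08,-0.8,0,0.48],[0,0,-0.14,-0.08,-1,0,0.48]]' | grep -E "tool|force"
python3 -m creep '[[0,0,0,-0.02,-0.2,0,0.48],[0,0,0,-0.04,-0.4,0,0.48],[0,0,0,-0.06,-0.6,0,0.48],[0,0,0,-0.08,-0.8,0,0.48],[0,0,0,-0.08,-0.9,0,0.48]]'
python3 -m creep '[[0,0,0,0,0,0,0.48],[0,0,0,0,0,0,0.48],[0,0,0,0,0,0,0.48],[0,0,0,0,0,0,0.48],[0,0,0,0,0,0,0.48]]'
python3 pt.py t3 .08
python3 - <<'E'
from h import *
import pickle
ci=pickle.load(open("t3.pkl","rb"));i=cv2.imread("pics/t3.png")
for b in blobs(i,"blue")[:3]: print("blue",b,plane("wrist",b[1],.024,ci).round(4))
ci=pickle.load(open("w10.pkl","rb"))
for yaw in(.065,.085):
  ux=np.array([np.cos(yaw),np.sin(yaw)]);uy=np.array([-ux[1],ux[0]]);b=plane("wrist",(344.7,123.7),.037,ci)[:2]
  for z in(.046,.053):
    for n,uv in(("ptr",(198.2,137.4)),("idx",(238.2,176.1))):
      e=plane("wrist",uv,z,ci)[:2]-b;print(yaw,z,n,(1e3*np.array([e@ux+.068,e@uy])).round(1))
E
```

```text
clock: 22.9
tool_pos: [0.5232, 0.1991, 0.0959]
tool_rot: [-3.136, -0.145, -0.009]
force: [0.0, -0.1, -0.2]
grip_width: 0.485
grip_force: 6.1
tool_pos: [0.5116, 0.0961, 0.0919]
tool_rot: [3.137, 0.145, -0.005]
force: [1.0, -0.7, -1.0]
grip_force: 6.1
tool_pos: [0.5036, -0.0054, 0.0919]
tool_rot: [3.14, -0.035, -0.005]
force: [-0.1, 0.4, -1.0]
grip_force: 6.1
tool_pos: [0.4965, -0.1029, 0.0926]
tool_rot: [-3.135, 0.202, 0.002]
force: [0.1, -0.2, -1.0]
grip_force: 6.1
clock: 24.9
tool_pos: [0.4885, -0.195, 0.0927]
tool_rot: [3.134, -0.206, -0.001]
force: [-0.5, -0.7, -1.2]
grip_width: 0.478
grip_force: 6.1
clock: 25.4
tool_pos: [0.4894, -0.191, 0.093]
tool_rot: [-3.135, 0.198, -0.0]
force: [-0.1, -0.0, -1.5]
grip_width: 0.483
grip_force: 6.1
[ 0.4894 -0.191   0.093 ] [-0.1 -0.  -1.5] 0.483 6.1
red [(408, [220.4, 121.1], [210, 107, 19, 35]), (512, [312.2, 125.6], [303, 111, 23, 36])] 
idx (2051, [205.4, 187.0], [190, 132, 32, 108]) 
ptr [(1347, [257.6, 67.8], [190, 63, 160, 12]), (160, [209.5, 142.6], [207, 127, 6, 32]), (63, [160.3, 71.0], [158, 66, 7, 12])]
tool yaw -0.126 tips [ 0.5606 -0.1841] [ 0.5545 -0.219 ] sep 0.0354 yaw tips -0.172
ptr-idx x,y mm [ 40.83 -18.4 ]
ptr-idx x,y mm [ 40.54 -18.44]
idx from fixed tip [-19.5  39.4]
blue (1261, [282.5, 103.5], [270, 80, 27, 49]) [ 0.5576 -0.2147  0.024 ]
0.065 0.046 ptr [62.4 54.9]
0.065 0.046 idx [48.2 40.4]
0.065 0.053 ptr [63.6 53.5]
0.065 0.053 idx [50.4 40. ]
0.085 0.046 ptr [63.5 55. ]
0.085 0.046 idx [49.  40.8]
0.085 0.053 ptr [64.7 53.6]
0.085 0.053 idx [51.2 40.3]
```

Blue is at (0.5576,−0.2147) and the jaw at about (0.556,−0.202). I'll correct by (+0.001, −0.0135) and lower 45 mm.

```bash
python3 -m creep '[[0,0,0,0.01,-0.07,-0.05,0.48],[0,0,0,0.01,-0.13,-0.15,0.48],[0,0,0,0.01,-0.13,-0.25,0.48],[0,0,0,0.01,-0.13,-0.35,0.48],[0,0,0,0.01,-0.13,-0.45,0.48]]'
python3 -m creep '[[0,0,0,0,0,0,0.48],[0,0,0,0,0,0,0.48],[0,0,0,0,0,0,0.48],[0,0,0,0,0,0,0.48],[0,0,0,0,0,0,0.48]]'
python3 - <<'E'
from h import *
import pickle
o=observe();t=o["tool_pos"];yaw=(2*np.arctan2(o["tool_rot"][1],o["tool_rot"][0])+np.pi)%(2*np.pi)-np.pi
print(t,yaw,o["grip_width"])
ci=camera_info("wrist");w=snapshot("wrist");pickle.dump(ci,open("t4.pkl","wb"));cv2.imwrite("pics/t4.png",w)
ux=np.array([np.cos(yaw),np.sin(yaw)]);uy=np.array([-ux[1],ux[0]])
for b in blobs(w,"blue")[:3]: print("blue",b,plane("wrist",b[1],.024,ci).round(4))
HSV["tip"]=((0,165,195),(4,255,255));HSV["ix"]=((8,170,205),(13,255,255));HSV["ptr"]=((36,5,205),(65,24,255))
h=cv2.cvtColor(w,cv2.COLOR_BGR2HSV)
for c in("tip","ix","ptr"): print(c,blobs(w,c,(180,100,350,215),20)[:4])
dz=t[2]-.0143
print("tip/idx heights",.037+dz)
for u0,r0 in((205,178),):
  print([f"{h[178,x,0]}/{h[178,x,1]}/{h[178,x,2]}" for x in range(198,228)])
jaw=t[:2]+.0672*ux-.003*uy;print("jaw pred",jaw.round(4))
for n in("side","scene"):
    s=snapshot(n);cv2.imwrite(f"pics/{n}f.png",s)
    u,v=proj(n,[*jaw,.06]).astype(int);print(n,u,v)
    HSV["rd"]=((0,150,60),(6,255,255))
    for c in("rd","blue"):
      for b in blobs(s,c,(u-25,v-25,u+25,v+25),3)[:3]: print(n,c,b,plane(n,b[1],.024 if c=="blue" else .037+dz).round(4))
E
```

```text
clock: 25.95
tool_pos: [0.4897, -0.2047, 0.0466]
tool_rot: [-3.135, 0.201, 0.002]
force: [1.1, 0.4, -0.5]
grip_width: 0.485
grip_force: 6.1
clock: 26.45
tool_pos: [0.4906, -0.2051, 0.0485]
tool_rot: [3.135, -0.201, 0.002]
force: [-0.6, 0.3, 0.2]
grip_width: 0.48
grip_force: 6.1
[ 0.49060674 -0.20510016  0.04850083] -0.1277664527007798 0.4797856321913457
blue (2054, [263.5, 113.8], [247, 84, 34, 62]) [ 0.5575 -0.215   0.024 ]
tip [(374, [317.5, 130.3], [311, 116, 14, 31]), (169, [217.4, 117.9], [210, 111, 14, 20])]
ix [(529, [211.5, 184.3], [203, 168, 18, 34])]
ptr [(163, [209.4, 142.5], [207, 127, 6, 33])]
tip/idx heights 0.07120083373444608
['14/107/76', '13/110/74', '13/112/73', '13/114/74', '11/155/102', '12/193/182', '13/202/235', '13/201/235', '13/199/234', '13/200/233', '13/198/234', '13/201/233', '13/202/233', '13/199/233', '13/199/234', '13/199/233', '13/199/233', '13/199/234', '13/199/233', '13/199/234', '13/202/233', '11/204/210', '10/201/162', '10/173/115', '10/136/79', '14/122/65', '10/120/68', '13/120/66', '11/101/71', '9/91/73']
jaw pred [ 0.5569 -0.2166]
side 283 242
side rd (36, [284.4, 234.4], [282, 231, 6, 8]) [ 0.5612 -0.203   0.0712]
side rd (18, [286.8, 245.7], [285, 242, 4, 9]) [ 0.5593 -0.2413  0.0712]
side blue (108, [284.2, 257.3], [276, 254, 17, 7]) [ 0.5602 -0.2181  0.024 ]
scene 177 175
scene rd (36, [171.9, 170.4], [170, 166, 5, 9]) [ 0.5592 -0.229   0.0712]
scene rd (18, [180.5, 177.0], [179, 173, 4, 9]) [ 0.5681 -0.1939  0.0712]
scene blue (75, [179.3, 187.4], [172, 183, 15, 10]) [ 0.559 -0.214  0.024]
```

Run:
```python
from h import *
import pickle
ci=pickle.load(open("t4.pkl","rb"));yaw=-.1278;ux=np.array([np.cos(yaw),np.sin(yaw)]);uy=np.array([-ux[1],ux[0]]);dz=.0342
P=lambda uv,z:plane("wrist",uv,z+dz,ci)[:2]
f=P((317.5,130.3),.037);bl=np.array([.5575,-.215])
i=P((211.5,184.3),.053);p=P((209.4,142.5),.053);e=p-i
print("fixed tip",f.round(4),"ptr-idx",1e3*e@ux,1e3*e@uy,"jaw by tip",(f+uy*.0185).round(4),"idx-f",1e3*(i-f)@ux,1e3*(i-f)@uy)
j=i+ux*.018-uy*(.0135+.008);print("jaw by idx",j.round(4),"jaw-blue along/across",1e3*(j-bl)@ux,1e3*(j-bl)@uy,1e3*(f+uy*.0185-bl)@uy)
```

```text
fixed tip [ 0.5533 -0.2353] ptr-idx 15.08828743652777 0.04285622841977092 jaw by tip [ 0.5557 -0.217 ] idx-f -16.979804652106356 39.85760141581017
jaw by idx [ 0.5567 -0.2173] jaw-blue along/across -0.5295135069786246 -2.343025381094174 -2.2006267969043707
```

The pointer is on the index (0.04 mm) and the jaw is about 2 mm to −y of centre. I'll make a final nudge and let it settle.

```bash
python3 -m creep '[[0,0,0,0,0.01,0,0.48],[0,0,0,0.01,0.02,0,0.48],[0,0,0,0.01,0.02,0,0.48],[0,0,0,0.01,0.02,0,0.48],[0,0,0,0.01,0.02,0,0.48]]'
python3 -m creep '[[0,0,0,0,0,0,0.48],[0,0,0,0,0,0,0.48],[0,0,0,0,0,0,0.48],[0,0,0,0,0,0,0.48],[0,0,0,0,0,0,0.48]]'
python3 -c "
from station import *
print(abs(observe()['joint_velocities']).max(),job_done())"
```

```text
clock: 27.1
tool_pos: [0.4912, -0.203, 0.048]
tool_rot: [3.135, -0.2, -0.0]
force: [0.0, 0.1, -0.7]
grip_width: 0.485
grip_force: 6.1
clock: 27.6
tool_pos: [0.4912, -0.203, 0.048]
tool_rot: [3.135, -0.201, 0.0]
force: [0.2, 0.4, -0.0]
grip_width: 0.48
grip_force: 6.1
the job is handed in; nothing more can be done
0.0017451137556072599 None
```

I handed the job in at 27.6 s: the three filters are flush against the rail, and the tongs are held steady about 3 cm above the blue filter, tips over it, with the white pointer on the orange index to within about 1 mm by the cameras.

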